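# Close the sample rack and hold its label holder home for sealing

## Robot

A 6-joint arm with a two-finger parallel gripper is mounted at the origin on a cart in front of the work surface, level with it; the furniture and walls round the work are solid. World frame = base frame: x ahead of the robot, y to its left, z up, the work surface at z = 0. Lengths are in m, angles in degrees, forces in N, time in s.
With the tool pointing down it reaches from about 0.25 to 0.725 m from the base axis. Payload 9.7 kg.
Tool frame: the origin (TCP) lies midway between the tips of the shut fingers; the grasp point (between the pads) lies 19 mm behind it (bot.hold_point_z is the distance from the TCP to the grasp point, in m); z points along the fingers, y is the line along which they close (so a half turn about z gives the same grasp; the last joint's range is limited). The gripper opens to 85 mm and grips with 20 to 120 N. Pads are 22 mm wide; open, the fingers measure 114 mm over their backs; the gripper's body (76 mm by 85 mm) begins 54 mm behind the grasp point. The pads swing forward as they close: fully open they stand 13 mm farther back than shut.
Start: joints at [70.875, 4.979, 10.078, 95.1, 0, 90], TCP at [0.18, 0.52, 0.231] pointing down, gripper open.
Joint ranges: [-179.16, 179.16], [-48.56, 103.87], [-65.8, 70.77], [-126.05, 130.52], [-82.76, 87.17], [-180, 180]. Speed limits (degrees/s): [127.2, 127.2, 147.25, 180, 180, 180].

## Interface

Orientations are given as [roll, pitch, yaw] about the fixed x, y, z axes, in that order (R = Rz(yaw) Ry(pitch) Rx(roll)).
In Python, from workcell import bot gives the robot as it stands.
- The arm moves only by the tool play_rows, never from a script. Its argument "steps" is a list that holds one entry, the list of rows, each a list of 4 numbers: the shift along the tool's x, y, z in m, then the turn about the tool's z in rad. In form: [[[tx, ty, tz, yaw], ...]]. A call has exactly 5 rows; each row shifts and turns the commanded pose from where the row before left it, along the tool's axes as they then stand; what a row does not reach is not made up. A row lasts 1/12 s, in which the tool goes at most 41.7 mm and 7.16 degrees, less where a joint would pass 70% of its speed; a pose out of reach is approached as far as the arm can. A call is refused whole if a number of a shift passes 0.0417 or a number of a turn 0.125, either way. A call with a gripper value outside its range is refused whole. "gripper" is the finger opening in m, from 0 to 0.0854, set as the call begins (left out, the last holds). The fingers move at their own pace and stop on an object; "squeeze" is the grip in N (left out, the last holds). Time passes only in rows, so rows that do not move let the fingers close, or fill a call up. It gives the time, the measured TCP pose, the force, the opening and the grip force at its end, in the units of the state.
- bot.get_obs(): the state, without advancing time (a new reading comes with each control period).
- bot.camera(name): name is "side" or "top" or "wrist"; returns a dict with "img" (400x640x3 uint8, blue, green, red), "vfov" (degrees; the focal length in pixels is half the picture's height over the tangent of half this angle, whatever the lens; pixels are square), "cx", "cy" (the principal point, pixels), "xyz" and "attitude" of the camera in the world. Camera axes: x right, y down, z forward; pixel columns grow to the right and rows downward; lengths in m; the calibration is good to about 2 mm. A picture is of the moment at which its call begins. There is no depth.
- bot.job_done(): hands the job in; it is judged then, once.
The state is a dict: "time": time; "q": joint angles; "qd": joint speeds; "joint_efforts": joint torques, N m; "ee_pos": TCP position; "tcp_rot": TCP orientation; "wrist_force": force on the tool from outside, world axes, zero at the start; "torque": the same for the moment, N m; "opening": finger opening in m; "grasp_force": force on a finger pad.
Only numpy, scipy, OpenCV 4.12 (cv2) and the standard library are available. Lean on these libraries where they do the work, as an engineer would, in place of code of your own. Each camera call takes 0.05 s, during which the arm holds its last target. There are 200 camera calls.

## Task

The sample rack is ready to be sealed: first swing its keeper bar shut over the vial caps until it clicks into the catch, then take the blue label holder from the spares rail and push it down behind the lip at the front of the rack, label facing outward, against the spring strip until it is fully home. Finish while still holding it pressed home there, because the spring lifts it again as soon as it is let go and the seal pin has yet to go in. Leave the vials in the rack and the yellow holder in its rail, and do not shove the things lying about.

Things in the scene. Friction and masses are not known exactly. Their poses are not given: they have to be found in the camera images.
- rack: Sample rack fixed to the table: dark steel base 99 x 206 mm, grey block 36 mm high with three vials (caps 60 mm above the table), aluminium label channel along the front. Origin on the table below its middle; x from the front lip to the back, y along the rack towards the bar's pivot post, z up. Block front at x = -15 mm, vial row and shut bar at x = 22 mm.
- slot_home (a point): Where the middle of the holder's foot lies when home: in the label channel, 8 mm above the table, at x = -26, y = 0 mm of the rack; axes as the rack's. The channel is 8 mm wide (x) and 68 mm long (y) between two end cheeks 28 mm high. When home the holder's shoulders rest hard on these cheeks.
- lip_top (a point): Upper edge of the lip, the channel's front wall, 35 mm above the table, 13 mm in front of the channel's middle line (x). The lip leans outward above 26 mm and has a 14 mm seal notch in its middle; the back wall leans back above 24 mm up to 32 mm, so the mouth is about 22 mm wide.
- keeper_knob (a point): Centre of the black upright knob (16 mm diameter, 22 mm high) near the free end of the keeper bar, 89 mm above the table, 160 mm from the pivot; the bar's top lies 16 mm below this point. The bar is steel, 16 mm wide, 64 to 73 mm above the table.
- keeper_hinge (a point): Pivot of the keeper bar (vertical axis) at the +y end of the rack, 64 mm above the table, at the bar's underside; axes as the rack's.
- keeper (a joint): Angle q of the keeper bar: 0 shut on its stop, over the vial caps; grows as it swings out to the front over the channel, up to 1.3. Stays where left. In the rack's frame the knob is at the pivot + 160 mm x (-sin q, -cos q). A sprung ball at the catch post resists with about 5 N at the knob from q = 0.08 to 0.05, then the bar clicks past; 0 to 0.02 is clicked shut.
- ejector (a joint): How far the brass spring strip in the channel (30 mm long, top 14 mm above the table at rest) is pushed down by the holder's foot: 0 at rest, 0.006 m when the holder is home. It resists with about 3.5 N at first and 7.5 N when home.
- blue_holder_grip (a point): Centre of the grip bar of the blue label holder, 71 mm above its foot: 44 mm wide (holder's y), 10 mm thick (x), 18 mm high. The holder is an upright plate 5 mm thick, 80 mm high, 76 mm wide from 20 mm above its foot and 60 mm wide below that (so it has two shoulders), white label on its front (-x). Stands loosely (leans up to 0.1 rad) in either place of the rail.
- blue_holder_foot (a point): Middle of the lower edge of the blue label holder, 71 mm below the centre of its grip bar; the foot is 3.4 mm thick, 56 mm wide; axes as the holder's.
- spares_rail: Black rail, 54 x 196 mm, fixed to the table, with two label holders standing 46 mm either side of its middle, feet 6 mm above the table in a 6.4 mm slot with walls 24 mm high, labels to its front. Origin on the table below its middle; y along the rail, x from its front to its back.
- yellow_holder_grip (a point): Centre of the grip bar of the yellow label holder in the other place of the rail, same shape as the blue one; leave it.
- vial0: Sample vial with white cap, 26 mm diameter, 52 mm high, standing in a bore of the rack 28 mm deep; origin at the middle of its underside.
- vial1: Sample vial with blue cap, 26 mm diameter, 52 mm high, standing in a bore of the rack 28 mm deep; origin at the middle of its underside.
- vial2: Sample vial with white cap, 26 mm diameter, 52 mm high, standing in a bore of the rack 28 mm deep; origin at the middle of its underside.
- loupe: Black watchmaker's loupe, 38 mm diameter, 30 mm high, loose on the table; origin at its underside. Bystander.
- parts_tin: Round pale press-lid tin, 62 mm diameter, 20 mm high, loose on the table; origin at its underside. Bystander.
- torch: Black pocket torch 110 x 32 x 32 mm lying on the table; origin at its underside. Bystander.
Things that resemble listed ones, but are neither listed nor needed, are in the scene too. Of the things that look like the part that bears blue_holder_grip, the smaller one is meant.

How it is judged (in metres and radians):
On the way, in this order (a step that is already met when the one before it is completed fails the run):
1. the keeper bar is shut and clicked into its catch, before the holder goes into the channel (value of joint keeper below 0.03 rad and value of joint ejector below 0.001 m), for 0.3 s.
2. the blue holder's foot is behind the lip and pushes the spring strip down (value of joint ejector above 0.002 m and horizontal distance between blue_holder_foot and slot_home below 0.01 m), for 0.1 s.
At the end, for the whole second after the job is handed in: Fingers press the blue holder home (over 5 N): foot within 2 mm of full depth, 5 mm across and 6 mm along the channel, upright and square within 0.12 rad, label outward, at rest; spring strip down over 3.5 mm; keeper bar shut (under 0.03 rad); vials in the rack, yellow holder in its rail (z of blue_holder_foot in the frame of rack between 0.005 and 0.01 m and x of blue_holder_foot in the frame of rack between -0.031 and -0.021 m and y of blue_holder_foot in the frame of rack between -0.006 and 0.006 m and angle between blue_holder_foot's own z axis and vertical below 0.12 rad and angle between the x axis of blue_holder_foot and the x axis of rack, either way round below 0.12 rad and x of lip_top in the frame of blue_holder_foot below 0 m and value of joint ejector above 0.0035 m and contact force between blue_holder and rack above 5 N and contact force between the fingers and blue_holder above 2 N and linear speed of blue_holder below 0.02 m/s and value of joint keeper below 0.03 rad and distance between yellow_holder_grip and spares_rail below 0.105 m and z of each of vial0, vial1, vial2 in the frame of rack below 0.02 m); the arm keeps its last pose, push and grip.
It fails at once if a vial is pulled out of its bore (z of any of vial0, vial1, vial2 in the frame of rack above 0.03 m).
It fails at once if the yellow holder is taken out or displaced by more than 25 mm (distance of yellow_holder_grip from where it was at the start of the episode above 0.025 m).
It fails at once if a loose thing lying about is shoved by more than 30 mm (distance of any of loupe, parts_tin, torch from where it was at the start of the episode above 0.03 m).
It also fails if it takes over 51 s, if anything falls off the work surface, if the arm or the gripper's body presses on something with over 40 N, if the wrist force passes 120 N, or if a joint passes its speed limit or range.

## Working session

There is one attempt and no reset: what is moved stays moved. The work goes in short steps, Python scripts to look and compute and a tool call to move; the robot and the scene stay as the last step left them, time stands still between calls to the robot, and variables do not carry over. Pictures are saved under pics/ and viewed, at most 10 in all, crops included, and the job is handed in when it is done.

Besides the shell and the picture viewer there is one more tool, called after "Request:" as a command line: name --argument value ..., lists and objects as JSON in quotes. play_rows: Moves the arm, as the interface text tells. Its arguments: {"type":"object","properties":{"steps":{"type":"array","items":{"type":"array","items":{"type":"array","items":{"type":"number"}}}},"gripper":{"type":"number"},"squeeze":{"type":"number"}},"required":["steps"]}

```bash
mkdir -p pics; ls
cat > h.py <<'E'
import numpy as np,cv2
from scipy.spatial.transform import Rotation as R
from workcell import bot
def att(c):
    a=np.array(c["attitude"],float)
    if a.shape==(3,3): return a
    return R.from_euler('xyz',a,degrees=True).as_matrix()
def ray(c,u,v):
    f=200/np.tan(np.radians(c["vfov"])/2)
    d=att(c)@np.array([(u-c["cx"])/f,(v-c["cy"])/f,1]); return np.array(c["xyz"]),d
def onz(c,u,v,z):
    o,d=ray(c,u,v); return o+d*(z-o[2])/d[2]
def proj(c,p):
    f=200/np.tan(np.radians(c["vfov"])/2)
    q=att(c).T@(np.array(p)-np.array(c["xyz"])); return q[:2]/q[2]*f+[c["cx"],c["cy"]]
def tri(*l):
    A=0;b=0
    for c,u,v in l:
        o,d=ray(c,u,v); d=d/np.linalg.norm(d); M=np.eye(3)-np.outer(d,d); A=A+M; b=b+M@o
    return np.linalg.solve(A,b)
E
python3 - <<'E'
from h import *
import pickle
cs={n:bot.camera(n) for n in("top","side","wrist")}
pickle.dump(cs,open("c0.pkl","wb"))
for n,c in cs.items():
    cv2.imwrite(f"pics/{n}0.png",c["img"]); print(n,{k:v for k,v in c.items() if k!="img"}, onz(c,320,200,0))
print(bot.get_obs(),bot.hold_point_z)
E
```

```text
pics
top {'vfov': 47.45056849851011, 'cx': 327.0035944487812, 'cy': 200.24660984284168, 'xyz': array([0.24768883, 0.22952228, 1.68595973]), 'attitude': array([-170.30671881,   -0.36911867,  -90.56676919])} [0.53672788 0.24212614 0.        ]
side {'vfov': 43.09728946108726, 'cx': 320.15100820770175, 'cy': 199.77034381118787, 'xyz': array([ 0.02058094, -1.14059015,  0.69579101]), 'attitude': array([-112.84239356,   -0.3645587 ,  -19.93982269])} [0.58685432 0.40891588 0.        ]
wrist {'vfov': 71.85449627273617, 'cx': 319.0106027724392, 'cy': 196.11591179560736, 'xyz': array([0.10045499, 0.54786802, 0.37300688]), 'attitude': array([1.60917710e+02, 1.09304777e-01, 7.08299956e+01])} [0.22814675 0.50422783 0.        ]
{'time': 0.15, 'q': array([7.08751796e+01, 5.00539517e+00, 1.00444812e+01, 9.50997916e+01,
       1.17319203e-03, 8.99982176e+01]), 'qd': array([ 0.00758781, -0.05734879,  0.02952461,  0.00975663, -0.01863475,
       -0.01889172]), 'joint_efforts': array([-2.43095077e-03, -5.20763075e+01,  4.65043437e+01,  1.38425716e-02,
       -1.04229941e-04, -6.99721795e-06]), 'ee_pos': array([0.18013136, 0.51947826, 0.23072761]), 'tcp_rot': array([-1.79939294e+02, -1.17507984e-03,  1.60876961e+02]), 'wrist_force': array([-0.5946371 ,  0.12834942,  0.21244662]), 'torque': array([ 0.00408471,  0.02068584, -0.00508738]), 'grasp_force': 0.0, 'opening': 0.0851649003252756} 0.0187
```

```bash
python3 -c "
import cv2,numpy as np
a=[cv2.imread(f'pics/{n}0.png') for n in('top','side')]
" ; ls pics
```

```text
side0.png
top0.png
wrist0.png
```

View pics/top0.png

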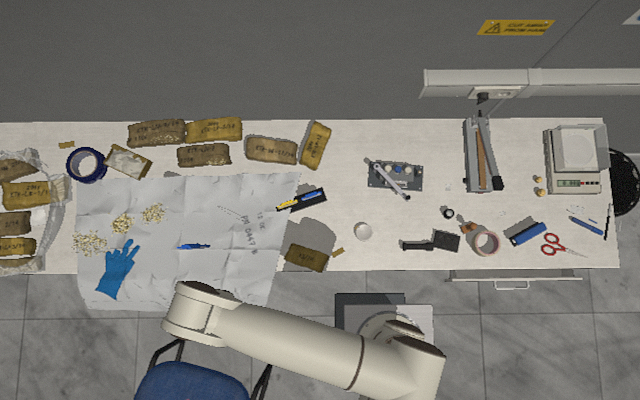

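View pics/side0.png

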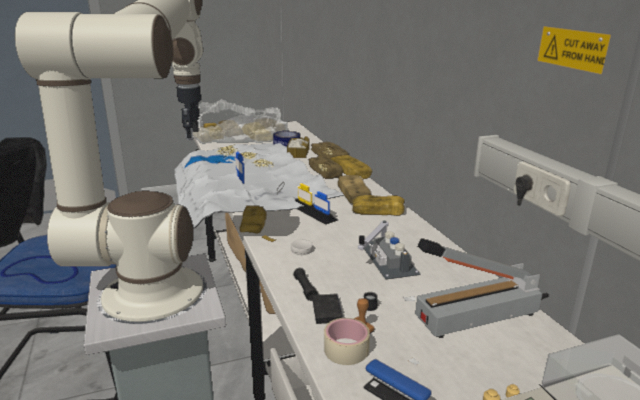

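Top view: rack at (395,178) with the bar swung out to the front, knob near (407,197). The rail is at (302,198), with one yellow and one blue holder. Two blue candidates: one in the rail at top (313,194), and one standing on the paper at top (195,246), side (240,165). I'll enlarge to confirm which is meant.

Run:
```python
from h import *
import pickle
cs=pickle.load(open("c0.pkl","rb"))
def cr(n,x,y,w,h): return cv2.resize(cs[n]["img"][y:y+h,x:x+w],(400,300),interpolation=cv2.INTER_CUBIC)
m=np.vstack([np.hstack([cr("top",355,148,80,60),cr("top",262,170,80,60)]),np.hstack([cr("side",345,215,80,60),cr("side",280,170,80,60)])])
cv2.imwrite("pics/m1.png",m)
for n,u,v,z in[("top",313,194,.08),("top",195,246,.08),("top",395,178,.036),("top",302,198,.02),("side",240,165,.04)]: print(n,onz(cs[n],u,v,z))
```

```text
top [0.54507436 0.26648125 0.08      ]
top [0.36291048 0.68183007 0.08      ]
top [ 0.61098308 -0.03718816  0.036     ]
top [0.54142658 0.30879828 0.02      ]
side [0.3758222  0.76009882 0.04      ]
```

View pics/m1.png

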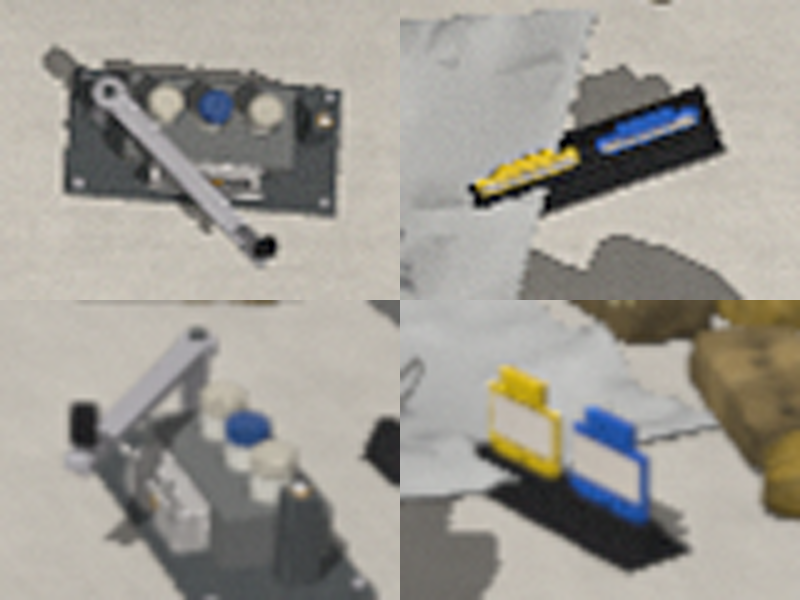

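The small blue holder stands beside the yellow one in the rail, with its white label towards the robot. That fits the description; the one on the paper is larger and not in the rail. Next I triangulate knob, pivot and grip from the two views.

Run:
```python
from h import *
import pickle
cs=pickle.load(open("c0.pkl","rb"));t,s=cs["top"],cs["side"]
np.set_printoptions(precision=4,suppress=True)
P=lambda a,b:tri((t,*a),(s,*b))
print("knob",P((407.4,197.2),(361.7,239.7)))
print("pivot top",P((376.6,166.4),(384.7,222)))
print("blue grip",P((313,193.6),(322,196)))
print("yellow grip",P((287.5,202.3),(305,187)))
print("base corners z~5mm");
for u,v in[(370,161),(423.4,166.4),(422,191),(368,186.4)]: print(onz(t,u,v,.005))
for a in[(407.4,197.2,.09),(376.6,166.4,.073)]: print(onz(t,*a))
print("caps")
for u,v in[(388,168.8),(398.4,169.4),(408,170)]: print(onz(t,u,v,.06))
# size of large lookalike: blue mask bbox in the top & side
for n in("top","side"):
    h=cv2.cvtColor(cs[n]["img"],cv2.COLOR_BGR2HSV); m=cv2.inRange(h,(100,120,60),(125,255,255))
    k,_,st,ce=cv2.connectedComponentsWithStats(m)
    for i in range(1,k):
        if st[i,4]>15: print(n,st[i],ce[i])
```

```text
knob [ 0.5288 -0.0707  0.0867]
pivot top [0.6476 0.034  0.0722]
blue grip [0.5446 0.2673 0.0767]
yellow grip [0.5154 0.3582 0.0774]
base corners z~5mm
[0.6848 0.0507 0.005 ]
[ 0.662  -0.1518  0.005 ]
[ 0.5669 -0.1422  0.005 ]
[0.5863 0.0608 0.005 ]
[ 0.5287 -0.0703  0.09  ]
[0.6466 0.0344 0.073 ]
caps
[ 0.6405 -0.0088  0.06  ]
[ 0.6379 -0.0469  0.06  ]
[ 0.6353 -0.0821  0.06  ]
top [ 96 153   6  14  23] [ 99.1304 159.6087]
top [395 166   6   6  30] [397.5    168.6667]
top [301 191  21   9  64] [311.0625 193.9531]
top [573 218  17  11  35] [580.6 222.4]
top [514 223  32  21 273] [529.7399 232.9853]
top [591 227  12   8  45] [596.6889 230.3556]
top [  96  239   44   60 1104] [116.2274 269.4103]
top [177 243  33   6 100] [191.63 245.8 ]
top [ 134  361  116   39 1613] [187.4433 381.9138]
top [219 384  17  16 109] [227.9817 393.1835]
side [274 135  16   8  58] [281.0345 138.8276]
side [236 152   8  31 103] [240.068  166.5243]
side [185 155  49  12 234] [209.6496 159.1154]
side [315 192  14  12  68] [321.7941 196.2353]
side [314 205  16  10  70] [322.2714 209.7571]
side [   0  237   96   68 3336] [ 41.9397 277.3963]
side [391 238   7   6  36] [393.8889 240.5   ]
side [ 97 265  18   4  24] [106.25   266.7083]
side [366 360  65  40 961] [397.9761 380.5172]
```

```bash
cat >> h.py <<'E'
np.set_printoptions(precision=4,suppress=True)
def plan(wps,x=None,yaw=None):
    """rows for world waypoints [(x,y,z,yawdeg,n)]: tool shifts and turn, uniform over n rows"""
    o=bot.get_obs()
    p=np.array(o["ee_pos"]) if x is None else np.array(x); w=o["tcp_rot"][2] if yaw is None else yaw
    rows=[]
    for X,Y,Z,W,n in wps:
        T=np.array([X,Y,Z]); d=(T-p)/n; dw=(W-w)/n
        for i in range(n):
            a=np.radians(w+dw*i); rows.append([round(float(v),4) for v in (np.cos(a)*d[0]+np.sin(a)*d[1],np.sin(a)*d[0]-np.cos(a)*d[1],-d[2],-np.radians(dw))])
        p=T;w=W
    for i in range(0,len(rows),5): print([rows[i:i+5]])
    return rows
E
python3 -c "
from h import *
plan([(.48,-.07,.20,84.5,20)])"
```

```text
[[[-0.0238, -0.0229, 0.0015, 0.0667], [-0.0253, -0.0213, 0.0015, 0.0667], [-0.0267, -0.0196, 0.0015, 0.0667], [-0.0279, -0.0177, 0.0015, 0.0667], [-0.029, -0.0158, 0.0015, 0.0667]]]
[[[-0.03, -0.0139, 0.0015, 0.0667], [-0.0309, -0.0119, 0.0015, 0.0667], [-0.0316, -0.0098, 0.0015, 0.0667], [-0.0322, -0.0076, 0.0015, 0.0667], [-0.0326, -0.0055, 0.0015, 0.0667]]]
[[[-0.0329, -0.0033, 0.0015, 0.0667], [-0.0331, -0.0011, 0.0015, 0.0667], [-0.033, 0.0011, 0.0015, 0.0667], [-0.0329, 0.0033, 0.0015, 0.0667], [-0.0326, 0.0055, 0.0015, 0.0667]]]
[[[-0.0322, 0.0076, 0.0015, 0.0667], [-0.0316, 0.0098, 0.0015, 0.0667], [-0.0309, 0.0119, 0.0015, 0.0667], [-0.03, 0.0139, 0.0015, 0.0667], [-0.029, 0.0159, 0.0015, 0.0667]]]
```

Request:
play_rows --steps '[[[-0.024,-0.023,0.0015,0.067],[-0.025,-0.021,0.0015,0.067],[-0.027,-0.02,0.0015,0.067],[-0.028,-0.018,0.0015,0.067],[-0.029,-0.016,0.0015,0.067]]]' --gripper 0

```text
time: 0.57
ee_pos: [0.2552, 0.3701, 0.2234]
tcp_rot: [-180.0, 0.0, 141.5]
wrist_force: [0.5, -0.2, 0.9]
opening: 0.0254
grasp_force: 0.0
```

Request:
play_rows --steps '[[[-0.03,-0.014,0.0015,0.067],[-0.031,-0.012,0.0015,0.067],[-0.032,-0.01,0.0015,0.067],[-0.032,-0.008,0.0015,0.067],[-0.033,-0.006,0.0015,0.067]]]'

```text
time: 0.98
ee_pos: [0.3293, 0.2211, 0.2162]
tcp_rot: [180.0, 0.0, 122.3]
wrist_force: [0.2, 0.2, 0.6]
opening: 0.0003
grasp_force: 0.0
```

Request:
play_rows --steps '[[[-0.033,-0.003,0.0015,0.067],[-0.033,-0.001,0.0015,0.067],[-0.033,0.001,0.0015,0.067],[-0.033,0.003,0.0015,0.067],[-0.033,0.006,0.0015,0.067]]]'

```text
time: 1.4
ee_pos: [0.4043, 0.073, 0.2087]
tcp_rot: [180.0, -0.0, 103.1]
wrist_force: [-0.0, 0.1, 0.3]
opening: 0.0002
grasp_force: 0.0
```

Request:
play_rows --steps '[[[-0.032,0.008,0.0015,0.067],[-0.032,0.01,0.0015,0.067],[-0.031,0.012,0.0015,0.067],[-0.03,0.014,0.0015,0.067],[-0.029,0.016,0.0015,0.067]]]'

```text
time: 1.82
ee_pos: [0.4795, -0.0751, 0.2011]
tcp_rot: [-180.0, -0.0, 83.9]
wrist_force: [0.1, 1.5, -0.1]
opening: -0.0001
grasp_force: 0.0
```

Run:
```python
from h import *
import pickle
c=bot.camera("wrist"); pickle.dump(c,open("w1.pkl","wb")); cv2.imwrite("pics/w1.png",c["img"]); print(c["xyz"],bot.get_obs()["ee_pos"])
for p in[(.5288,-.0707,.1),(.6470,.0342,.073),(.6379,-.0469,.06)]: print(proj(c,p))
```

```text
[0.4886 0.0095 0.3434] [ 0.4813 -0.0789  0.1999]
[371.8523 186.8017]
[496.0834  50.0286]
[471.1171 141.9551]
```

View pics/w1.png

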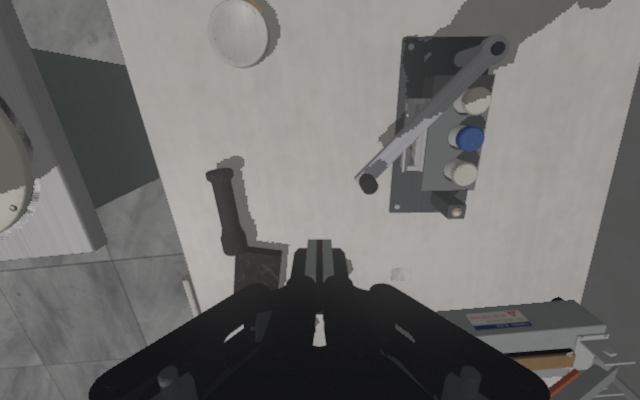

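The wrist view shows the knob top at (369,183), pivot at (498,47), caps at (478,101)/(470,138)/(463,172) and the base front edge from (404,38) to (391,211). All are within about 4 px of the predictions.

Run:
```python
from h import *
import pickle
c=pickle.load(open("w1.pkl","rb"))
k=onz(c,369,183,.1);p=onz(c,498,47,.073)
print(k,p,k-p,np.linalg.norm((k-p)[:2]))
for u,v,z in[(478,101,.06),(470,138,.06),(463,172,.06),(404,38,.004),(391,211,.004)]: print(onz(c,u,v,z))
K=np.array([.5285,-.0695]);P=np.array([.648,.0355])
psi=np.radians(-5.5);q0=np.arctan2(P[0]-K[0],P[1]-K[1])+psi;print("q0",q0)
Rk=np.array([[np.cos(psi),-np.sin(psi)],[np.sin(psi),np.cos(psi)]])
off=lambda q,g:P+Rk@(.16*np.array([-np.sin(q),-np.cos(q)])+[-(.0225+g),0])
a=off(q0,.012); w=[(*a,.20,84.5,4),(*a,.088,84.5,6)]
w+=[(*off(q,0),.088,84.5,2) for q in np.linspace(q0,.12,10)]
plan(w); print([x[:2] for x in w])
```

```text
[ 0.5264 -0.0668  0.1   ] [0.6484 0.0364 0.073 ] [-0.1221 -0.1032  0.027 ] 0.15983348277033388
[ 0.6417 -0.0077  0.06  ]
[ 0.6365 -0.0428  0.06  ]
[ 0.6317 -0.0778  0.06  ]
[0.5869 0.0631 0.004 ]
[ 0.5684 -0.1386  0.004 ]
q0 0.7539034400746606
[[[0.0033, 0.0027, -0.0, -0.0044], [0.0033, 0.0027, -0.0, -0.0044], [0.0033, 0.0027, -0.0, -0.0044], [0.0033, 0.0027, -0.0, -0.0044], [0.0, 0.0, 0.0187, -0.0]]]
[[[0.0, 0.0, 0.0187, -0.0], [0.0, 0.0, 0.0187, -0.0], [0.0, 0.0, 0.0187, -0.0], [0.0, 0.0, 0.0187, -0.0], [0.0, 0.0, 0.0187, -0.0]]]
[[[0.0, 0.006, -0.0, -0.0], [0.0, 0.006, -0.0, -0.0], [-0.0037, 0.0042, -0.0, -0.0], [-0.0037, 0.0042, -0.0, -0.0], [-0.0034, 0.0045, -0.0, -0.0]]]
[[[-0.0034, 0.0045, -0.0, -0.0], [-0.0031, 0.0047, -0.0, -0.0], [-0.0031, 0.0047, -0.0, -0.0], [-0.0027, 0.0049, -0.0, -0.0], [-0.0027, 0.0049, -0.0, -0.0]]]
[[[-0.0024, 0.0051, -0.0, -0.0], [-0.0024, 0.0051, -0.0, -0.0], [-0.002, 0.0053, -0.0, -0.0], [-0.002, 0.0053, -0.0, -0.0], [-0.0016, 0.0054, -0.0, -0.0]]]
[[[-0.0016, 0.0054, -0.0, -0.0], [-0.0013, 0.0055, -0.0, -0.0], [-0.0013, 0.0055, -0.0, -0.0], [-0.0
[... 174 characters left out ...]
0.06680305963593192)), (np.float64(0.5054096455110564), np.float64(-0.0679532086661746)), (np.float64(0.513139995340776), np.float64(-0.07615006475437286)), (np.float64(0.5214280361155431), np.float64(-0.08378257013178844)), (np.float64(0.5302326686201875), np.float64(-0.09081287629003215)), (np.float64(0.5395102319346392), np.float64(-0.09720612094097564)), (np.float64(0.5492147199422206), np.float64(-0.10293060089387873)), (np.float64(0.5592980094674332), np.float64(-0.10795792926700246)), (np.float64(0.5697100989119406), np.float64(-0.11226317625411711)), (np.float64(0.5803993562053797), np.float64(-0.11582499274786526)), (np.float64(0.5913127748414545), np.float64(-0.11862571620694776))]
```

Request:
play_rows --steps '[[[0.0033,0.0027,0,0],[0.0033,0.0027,0,0],[0.0033,0.0027,0,0],[0.0033,0.0027,0,0],[0,0,0.019,0]]]'

```text
time: 2.28
ee_pos: [0.4929, -0.0599, 0.1854]
tcp_rot: [179.7, -0.0, 84.2]
wrist_force: [0.8, 0.4, 0.5]
opening: 0.0003
grasp_force: 0.0
```

Request:
play_rows --steps '[[[0,0,0.019,0],[0,0,0.019,0],[0,0,0.019,0],[0,0,0.019,0],[0,0,0.017,0]]]'

```text
time: 2.7
ee_pos: [0.4911, -0.06, 0.0884]
tcp_rot: [180.0, -0.0, 84.2]
wrist_force: [0.0, -0.0, -0.3]
opening: 0.0
grasp_force: 0.0
```

Request:
play_rows --steps '[[[0,0.006,0,0],[0,0.006,0,0],[-0.0037,0.0042,0,0],[-0.0037,0.0042,0,0],[-0.0034,0.0045,0,0]]]'

```text
time: 3.12
ee_pos: [0.516, -0.075, 0.0905]
tcp_rot: [179.9, 0.0, 84.1]
wrist_force: [-0.6, 0.9, 0.3]
opening: -0.0
grasp_force: 0.4
```

Request:
play_rows --steps '[[[-0.0034,0.0045,0,0],[-0.0031,0.0047,0,0],[-0.0031,0.0047,0,0],[-0.0027,0.0049,0,0],[-0.0027,0.0049,0,0]]]'

```text
time: 3.53
ee_pos: [0.5373, -0.0926, 0.0893]
tcp_rot: [-180.0, 0.0, 84.1]
wrist_force: [-1.2, -1.7, 1.1]
opening: 0.0001
grasp_force: 0.7
```

Request:
play_rows --steps '[[[-0.0024,0.0051,0,0],[-0.0024,0.0051,0,0],[-0.002,0.0053,0,0],[-0.002,0.0053,0,0],[-0.0016,0.0054,0,0]]]'

```text
time: 3.95
ee_pos: [0.5624, -0.1053, 0.0892]
tcp_rot: [-180.0, -0.0, 84.1]
wrist_force: [0.2, -0.6, 0.3]
opening: 0.0006
grasp_force: 0.4
```

Request:
play_rows --steps '[[[-0.0022,0.0054,0,0],[-0.0022,0.0055,0,0],[-0.002,0.0055,0,0],[-0.0016,0.0056,0,0],[-0.0016,0.0056,0,0]]]'

```text
time: 4.37
ee_pos: [0.5889, -0.1176, 0.0893]
tcp_rot: [180.0, -0.0, 84.1]
wrist_force: [-0.3, 0.1, 0.5]
opening: 0.0002
grasp_force: 0.2
```

Request:
play_rows --steps '[[[-0.0012,0.0055,0,0],[-0.001,0.0055,0,0],[-0.001,0.0045,0,0],[0,0.004,0,0],[0,0.003,0,0]]]'

```text
time: 4.78
ee_pos: [0.611, -0.1231, 0.0892]
tcp_rot: [180.0, 0.0, 84.1]
wrist_force: [-2.9, -0.4, -0.6]
opening: 0.0
grasp_force: 1.5
```

Request:
play_rows --steps '[[[0,0.002,0,0],[0,0.002,0,0],[0,0.002,0,0],[0,0,0,0],[0,0,0,0]]]'

```text
time: 5.2
ee_pos: [0.6126, -0.1233, 0.0886]
tcp_rot: [-179.5, 0.0, 84.1]
wrist_force: [-20.9, 1.5, 6.6]
opening: 0.0002
grasp_force: 11.1
```

Stop reached at 21 N. Backing off, rising and checking.

Request:
play_rows --steps '[[[0,-0.01,0,0],[0,-0.02,0,0],[0,-0.02,-0.01,0],[0,-0.03,-0.02,0],[0,-0.03,-0.03,0]]]'

```text
time: 5.62
ee_pos: [0.5056, -0.112, 0.1469]
tcp_rot: [-179.8, -0.0, 84.1]
wrist_force: [1.2, 0.4, 1.2]
opening: -0.0001
grasp_force: 0.0
```

Request:
play_rows --steps '[[[0.01,-0.01,-0.03,0],[0.02,0,-0.02,0],[0.02,0,0,0],[0,0,0,0],[0,0,0,0]]]'

```text
time: 6.03
ee_pos: [0.5031, -0.0611, 0.199]
tcp_rot: [179.9, 0.0, 84.2]
wrist_force: [0.5, -0.3, -0.5]
opening: 0.0002
grasp_force: 0.0
```

Run:
```python
from h import *
import pickle
c=bot.camera("wrist"); pickle.dump(c,open("w2.pkl","wb")); 
t=bot.camera("top");pickle.dump(t,open("t2.pkl","wb"))
im=cv2.resize(c["img"][0:260,300:640],None,fx=2.3,fy=2.3)[:590]
cv2.imwrite("pics/w2.png",im); print(c["xyz"],bot.get_obs()["ee_pos"],im.shape)
```

```text
[0.5116 0.0237 0.3414] [ 0.5026 -0.0619  0.1982] (590, 782, 3)
```

View pics/w2.png

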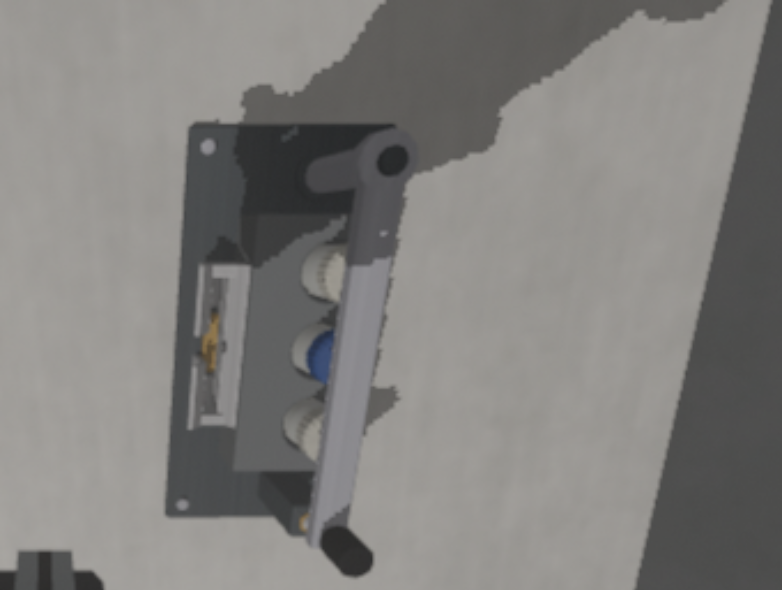

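Bar lies over the caps: knob top at crop (355,560), pivot (393,160). The lip's top edge runs (204,265)–(190,428), and the front base corners are (190,125) and (166,515).

Run:
```python
from h import *
import pickle
c=pickle.load(open("w2.pkl","rb"))
f=lambda u,v,z:onz(c,300+u/2.3,v/2.3,z)[:2]
k=f(357,562,.1);p=f(393,160,.073);d=k-p;print("knob",k,"piv",p,np.linalg.norm(d),"bar yaw",np.degrees(np.arctan2(d[0],-d[1])))
for n,a,b,z in[("lip",(204,265),(190,428),.035),("backwall",(249,265),(237,425),.032),("base",(190,125),(166,515),.004),("blockfront",(252,215),(234,470),.036)]:
    A,B=f(*a,z),f(*b,z);e=A-B;print(n,A,B,"mid",(A+B)/2,np.linalg.norm(e),"yaw",np.degrees(np.arctan2(-e[0],e[1])))
```

```text
knob [ 0.6316 -0.1236] piv [0.6484 0.0354] 0.15992639479408197 bar yaw -6.058416436380292
lip [0.5841 0.001 ] [ 0.5755 -0.0776] mid [ 0.5798 -0.0383] 0.07902594674303381 yaw -6.223441387341948
backwall [ 0.6058 -0.0014] [ 0.6    -0.0794] mid [ 0.6029 -0.0404] 0.07823486461760461 yaw -4.240870505870203
base [0.586  0.0638] [ 0.5666 -0.1395] mid [ 0.5763 -0.0379] 0.20427859393874556 yaw -5.441438927795414
blockfront [0.6058 0.0206] [ 0.5972 -0.1022] mid [ 0.6015 -0.0408] 0.12309700575628547 yaw -3.993680376102066
```

Bar yaw −6.1° against the rack's −5.4°, and stopped at 21 N: it is shut. The channel middle is about (0.5927, −0.0395). Now to the rail.

```bash
python3 -c "
from h import *
plan([(.50,.19,.2,107.8,10),(.52,.25,.2,107.8,5)])"
```

```text
[[[0.025, -0.0028, -0.0002, -0.0413], [0.0251, -0.0018, -0.0002, -0.0413], [0.0252, -0.0008, -0.0002, -0.0413], [0.0252, 0.0003, -0.0002, -0.0413], [0.0252, 0.0013, -0.0002, -0.0413]]]
[[[0.0251, 0.0024, -0.0002, -0.0413], [0.025, 0.0034, -0.0002, -0.0413], [0.0248, 0.0044, -0.0002, -0.0413], [0.0246, 0.0054, -0.0002, -0.0413], [0.0244, 0.0064, -0.0002, -0.0413]]]
[[[0.0102, 0.0075, -0.0, -0.0], [0.0102, 0.0075, -0.0, -0.0], [0.0102, 0.0075, -0.0, -0.0], [0.0102, 0.0075, -0.0, -0.0], [0.0102, 0.0075, -0.0, -0.0]]]
```

Request:
play_rows --steps '[[[0.025,-0.003,0,-0.041],[0.025,-0.002,0,-0.041],[0.025,-0.001,0,-0.041],[0.025,0,0,-0.041],[0.025,0.001,0,-0.041]]]' --gripper 0.045

```text
time: 6.55
ee_pos: [0.5002, 0.0639, 0.198]
tcp_rot: [-179.9, 0.0, 95.9]
wrist_force: [0.1, 0.6, -0.6]
opening: 0.045
grasp_force: 0.0
```

Request:
play_rows --steps '[[[0.025,0.0025,0,-0.041],[0.025,0.0035,0,-0.041],[0.025,0.0045,0,-0.041],[0.025,0.0055,0,-0.041],[0.024,0.0065,0,-0.041]]]'

```text
time: 6.97
ee_pos: [0.4999, 0.1904, 0.198]
tcp_rot: [-179.9, 0.0, 107.7]
wrist_force: [0.5, -0.4, 1.1]
opening: 0.0448
grasp_force: 0.0
```

Run:
```python
from h import *
import pickle
c=bot.camera("wrist"); pickle.dump(c,open("w3.pkl","wb"));print(bot.get_obs()["ee_pos"])
```

```text
[0.4998 0.1937 0.1976]
```

Request:
play_rows --steps '[[[0.01,0.008,0,0],[0.01,0.008,0,0],[0.01,0.008,0,0],[0.01,0.008,0,0],[0.01,0.008,0,0]]]'

```text
time: 7.43
ee_pos: [0.5236, 0.2504, 0.1985]
tcp_rot: [-180.0, 0.0, 107.5]
wrist_force: [-0.6, -1.2, -1.5]
opening: 0.0452
grasp_force: 0.0
```

Run:
```python
from h import *
import pickle
c=bot.camera("wrist"); pickle.dump(c,open("w4.pkl","wb"));print(bot.get_obs()["ee_pos"])
a=pickle.load(open("w3.pkl","rb"))
for n,k in((3,a),(4,c)):
    print(proj(k,(.5446,.2673,.086)))
    h=cv2.cvtColor(k["img"],cv2.COLOR_BGR2HSV); m=cv2.inRange(h,(100,120,50),(125,255,255))
    q,_,st,ce=cv2.connectedComponentsWithStats(m)
    for i in range(1,q):
        if st[i,4]>80: print(n,st[i],ce[i])
cv2.imwrite("pics/w34.png",np.vstack([cv2.resize(k["img"][0:240],(800,300)) for k in(a,c)]))
```

```text
[0.524  0.2522 0.1981]
[392.3959 130.0645]
3 [381  76  20  69 777] [392.0116 112.6654]
3 [377  83   4  50  87] [378.5402 106.3793]
[345.1672 183.2065]
4 [339 129  13  54 452] [345.0354 159.7367]
4 [340 186  11  19 121] [345.1322 193.8264]
```

View pics/w34.png

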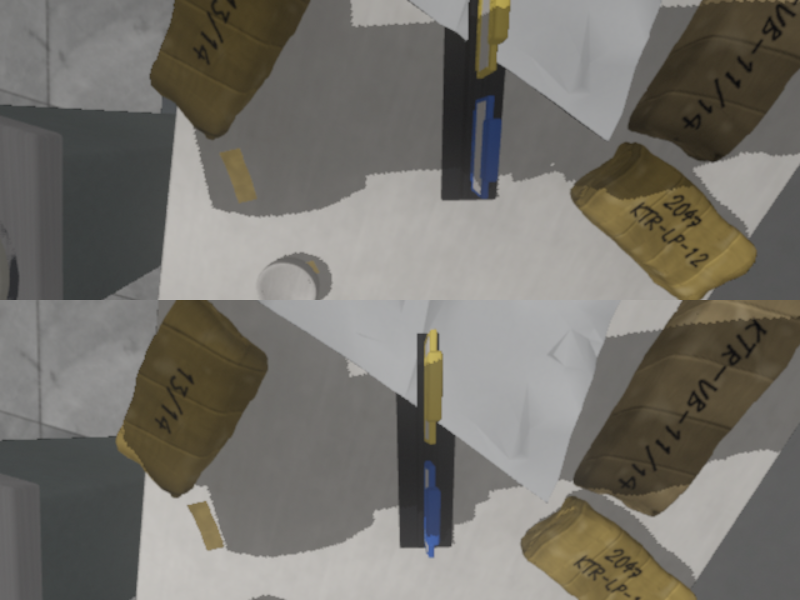

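The blue grip bar's top is at (395,119.5) in the first wrist view and (346.4,172) in the second. The yellow one is beyond it, upward in the image.

Run:
```python
from h import *
import pickle
a,c=[pickle.load(open(f"w{i}.pkl","rb")) for i in(3,4)]
for t,(x,y) in {"a-up":((501/1.25,118/1.25),(441/1.25,188/1.25)),"a-dn":((499/1.25,182/1.25),(440/1.25,243/1.25)),"mid":((395.2,119.5),(346.4,172))}.items():
    print(t,tri((a,*x),(c,*y)),onz(a,*x,.086),onz(c,*y,.086))
for v0,v1 in((100,172),):
    pts=np.array([onz(c,u,v,.077)[:2] for u,v in((433/1.25,186/1.25),(432/1.25,245/1.25))]);e=pts[0]-pts[1];print(pts,np.linalg.norm(e),np.degrees(np.arctan2(-e[0],e[1])))
# rail edges, black left edge in c at table-ish height 24mm
for u in((400,400,545-300+0),): pass
L=[onz(c,u/1.25,v/1.25,.024)[:2] for u,v in((397,110),(400,246))];e=L[0]-L[1];print("rail yaw",np.degrees(np.arctan2(-e[0],e[1])),L)
L=[onz(c,u/1.25,v/1.25,.024)[:2] for u,v in((454,135),(452,246))];e=L[0]-L[1];print("rail yaw",np.degrees(np.arctan2(-e[0],e[1])),L)
```

```text
a-up [0.5422 0.2982 0.0776] [0.5399 0.2974 0.086 ] [0.5409 0.2992 0.086 ]
a-dn [0.557  0.2563 0.0796] [0.5559 0.2563 0.086 ] [0.5547 0.2586 0.086 ]
mid [0.5435 0.277  0.0825] [0.5434 0.2766 0.086 ] [0.5421 0.2781 0.086 ]
[[0.5361 0.2977]
 [0.5511 0.2524]] 0.047711250604301605 18.378981313877794
rail yaw 18.747628113872178 [array([0.4927, 0.343 ]), array([0.5324, 0.2262])]
rail yaw 19.40991874690897 [array([0.5464, 0.3385]), array([0.5806, 0.2414])]
```

```bash
python3 -c "
from h import *
plan([(.5445,.276,.13,108.8,5),(.5445,.276,.058,108.8,5)])"
```

```text
[[[0.0033, 0.0053, 0.0136, -0.0042], [0.0033, 0.0054, 0.0136, -0.0042], [0.0033, 0.0054, 0.0136, -0.0042], [0.0032, 0.0054, 0.0136, -0.0042], [0.0032, 0.0054, 0.0136, -0.0042]]]
[[[0.0, 0.0, 0.0144, -0.0], [0.0, 0.0, 0.0144, -0.0], [0.0, 0.0, 0.0144, -0.0], [0.0, 0.0, 0.0144, -0.0], [0.0, 0.0, 0.0144, -0.0]]]
```

Request:
play_rows --steps '[[[0.0033,0.0054,0.0136,-0.0042],[0.0033,0.0054,0.0136,-0.0042],[0.0033,0.0054,0.0136,-0.0042],[0.0033,0.0054,0.0136,-0.0042],[0.0033,0.0054,0.0136,-0.0042]]]'

```text
time: 7.9
ee_pos: [0.5434, 0.2738, 0.1286]
tcp_rot: [-179.9, 0.0, 108.8]
wrist_force: [-0.7, -0.5, 0.2]
opening: 0.045
grasp_force: 0.0
```

Request:
play_rows --steps '[[[0,0,0.0144,0],[0,0,0.0144,0],[0,0,0.0144,0],[0,0,0.0144,0],[0,0,0.0144,0]]]'

```text
time: 8.32
ee_pos: [0.5432, 0.2736, 0.0568]
tcp_rot: [-179.9, 0.0, 108.8]
wrist_force: [0.9, -0.5, 0.2]
opening: 0.0449
grasp_force: 0.0
```

Request:
play_rows --steps '[[[0,0,0,0],[0,0,0,0],[0,0,0,0],[0,0,0,0],[0,0,0,0]]]' --gripper 0 --squeeze 50

```text
time: 8.73
ee_pos: [0.5439, 0.274, 0.0597]
tcp_rot: [179.9, -0.0, 108.8]
wrist_force: [-0.1, -0.1, -0.3]
opening: 0.009
grasp_force: 52.9
```

Gripped at 9 mm opening. Lifting.

Request:
play_rows --steps '[[[0,0,-0.01,0],[0,0,-0.02,0],[0,0,-0.025,0],[0,0,-0.03,0],[0,0,-0.03,0]]]'

```text
time: 9.15
ee_pos: [0.5431, 0.2736, 0.1759]
tcp_rot: [180.0, -0.0, 108.8]
wrist_force: [0.7, -0.6, -0.4]
opening: 0.0091
grasp_force: 52.9
```

```bash
python3 -c "
from h import *
print(bot.get_obs()['wrist_force'],bot.get_obs()['opening'])
plan([(.575,-.0415,.178,84.7,15)])"
```

```text
[ 0.7343 -0.561  -0.3562] 0.009073118744948577
[[[-0.0206, -0.0048, -0.0001, 0.028], [-0.0207, -0.0042, -0.0001, 0.028], [-0.0208, -0.0036, -0.0001, 0.028], [-0.0209, -0.003, -0.0001, 0.028], [-0.021, -0.0024, -0.0001, 0.028]]]
[[[-0.021, -0.0018, -0.0001, 0.028], [-0.0211, -0.0012, -0.0001, 0.028], [-0.0211, -0.0007, -0.0001, 0.028], [-0.0211, -0.0001, -0.0001, 0.028], [-0.0211, 0.0005, -0.0001, 0.028]]]
[[[-0.0211, 0.0011, -0.0001, 0.028], [-0.021, 0.0017, -0.0001, 0.028], [-0.021, 0.0023, -0.0001, 0.028], [-0.0209, 0.0029, -0.0001, 0.028], [-0.0208, 0.0035, -0.0001, 0.028]]]
```

Request:
play_rows --steps '[[[-0.0206,-0.0048,0,0.028],[-0.0207,-0.0042,0,0.028],[-0.0208,-0.0036,0,0.028],[-0.0209,-0.003,0,0.028],[-0.021,-0.0024,0,0.028]]]'

```text
time: 9.57
ee_pos: [0.5541, 0.1678, 0.1751]
tcp_rot: [179.9, -0.0, 100.7]
wrist_force: [0.1, -0.1, 0.3]
opening: 0.0092
grasp_force: 53.0
```

Request:
play_rows --steps '[[[-0.021,-0.0018,0,0.028],[-0.0211,-0.0012,0,0.028],[-0.0211,-0.0007,0,0.028],[-0.0211,0,0,0.028],[-0.0211,0.0005,0,0.028]]]'

```text
time: 9.98
ee_pos: [0.5648, 0.0627, 0.1751]
tcp_rot: [179.9, -0.0, 92.7]
wrist_force: [-0.7, -0.2, -0.4]
opening: 0.0093
grasp_force: 52.9
```

Request:
play_rows --steps '[[[-0.0211,0.0011,0,0.028],[-0.021,0.0017,0,0.028],[-0.021,0.0023,0,0.028],[-0.0209,0.0029,0,0.028],[-0.0208,0.0035,0,0.028]]]'

```text
time: 10.4
ee_pos: [0.5755, -0.0423, 0.1751]
tcp_rot: [179.9, -0.0, 84.6]
wrist_force: [-0.8, 1.3, -0.2]
opening: 0.0091
grasp_force: 52.9
```

Run:
```python
from h import *
import pickle
o=bot.get_obs();print(o["ee_pos"],o["tcp_rot"],o["wrist_force"])
c=bot.camera("wrist");s=bot.camera("side");pickle.dump((c,s,bot.get_obs()),open("w5.pkl","wb"))
A=c["img"][40:340,200:500]; x,y=proj(s,(.585,-.04,.12)).astype(int);print(x,y)
B=s["img"][y-45:y+75,x-60:x+60]
cv2.imwrite("pics/w5.png",np.hstack([cv2.resize(A,(400,400)),cv2.resize(B,(400,400),interpolation=cv2.INTER_CUBIC)]));print(x-60,y-45)
```

```text
[ 0.5755 -0.0423  0.1751] [179.9196  -0.0049  84.6484] [-0.8324  1.2561 -0.2181]
376 220
316 175
```

View pics/w5.png

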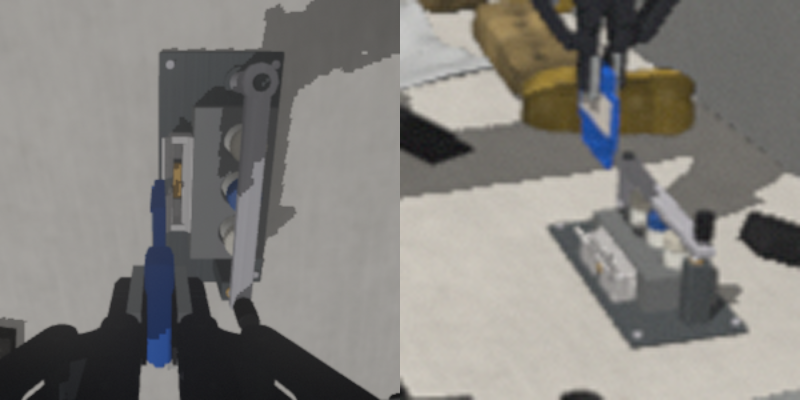

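In the wrist crop, the holder is held square with the label towards the front. The plate end is at pixel (318,176), and the grip bar spans v≈226–314. In the side view the foot corner is near (376,225).

Run:
```python
from h import *
import pickle
c,s,o=pickle.load(open("w5.pkl","rb"))
p=o["ee_pos"];w=np.radians(o["tcp_rot"][2]);ex=np.array([np.cos(w),np.sin(w),0]);ey=np.array([np.sin(w),-np.cos(w),0])
g=p+[0,0,.0187]
Q=lambda cam,a,h,d=0,t=0: proj(cam,g+ex*(a+d)+ey*t+np.array([0,0,h])).round(1)
for d in(-.003,0,.003,.006):
    print(d,"bar+y bot",Q(c,.022,-.009,d),"bar-y top",Q(c,-.022,.009,d),"shoulder+y",Q(c,.038,-.051,d),"plate top",Q(c,.038,-.009,d),"foot",Q(c,.03,-.071,d),"side foot -y",Q(s,-.03,-.071,d),"side mid bar",Q(s,0,0,d),"sh-y",Q(s,-.038,-.051,d))
h=cv2.cvtColor(c["img"],cv2.COLOR_BGR2HSV);m=cv2.inRange(h,(100,100,25),(130,255,255))
for v in range(168,320,6):
    u=np.where(m[v,280:360])[0]; print(v,(u.min()+280,u.max()+280) if len(u) else None,end=' ')
h=cv2.cvtColor(s["img"],cv2.COLOR_BGR2HSV);m=cv2.inRange(h,(100,100,40),(130,255,255));m[230:]=0
print()
for v in range(190,230,2):
    u=np.where(m[v,350:420])[0]; print(v,(u.min()+350,u.max()+350) if len(u) else None,end=' ')
```

```text
-0.003 bar+y bot [319.7 233.8] bar-y top [319.6 324.7] shoulder+y [319.6 182.9] plate top [319.8 205.9] foot [319.5 185.6] side foot -y [378.7 225.8] side mid bar [376.  196.3] sh-y [380.2 220.1]
0 bar+y bot [319.7 228.7] bar-y top [319.6 320.2] shoulder+y [319.6 178.5] plate top [319.8 200.4] foot [319.5 181.7] side foot -y [378.3 225.3] side mid bar [375.6 195.9] sh-y [379.7 219.7]
0.003 bar+y bot [319.7 223.6] bar-y top [319.6 315.6] shoulder+y [319.6 174.1] plate top [319.8 194.9] foot [319.5 177.8] side foot -y [377.9 224.9] side mid bar [375.2 195.5] sh-y [379.3 219.2]
0.006 bar+y bot [319.7 218.3] bar-y top [319.6 310.9] shoulder+y [319.6 169.6] plate top [319.8 189.3] foot [319.5 173.8] side foot -y [377.4 224.4] side mid bar [374.8 195.1] sh-y [378.9 218.7]
168 None 174 None 180 (np.int64(314), np.int64(322)) 186 (np.int64(314), np.int64(322)) 192 (np.int64(314), np.int64(322)) 198 (np.int64(313), np.int64(323)) 204 (np.int64(315), np.int64(323)) 210 (np.int64(315), np.int64(323)) 216 (np.int64(315), np.int64(323)) 222 (np.int64(315), np.int64(323)) 228 (np.int64(311), np.in
[... 405 characters left out ...]
t64(310), np.int64(328)) 306 (np.int64(310), np.int64(328)) 312 (np.int64(314), np.int64(324)) 318 None 
190 None 192 None 194 (np.int64(377), np.int64(378)) 196 (np.int64(376), np.int64(379)) 198 (np.int64(376), np.int64(380)) 200 (np.int64(376), np.int64(380)) 202 (np.int64(376), np.int64(380)) 204 (np.int64(378), np.int64(380)) 206 (np.int64(380), np.int64(381)) 208 (np.int64(370), np.int64(381)) 210 (np.int64(370), np.int64(381)) 212 (np.int64(371), np.int64(381)) 214 (np.int64(371), np.int64(381)) 216 (np.int64(371), np.int64(380)) 218 (np.int64(372), np.int64(380)) 220 (np.int64(373), np.int64(380)) 222 (np.int64(375), np.int64(379)) 224 (np.int64(377), np.int64(379)) 226 None 228 None
```

Holder offset is +2 mm along tool x, and it is upright and square. Moving over the channel and lowering to above the mouth.

Request:
play_rows --steps '[[[0.0005,0.004,0,0],[0,0.004,0,0],[0,0.005,0.005,0],[0,0.004,0.01,0],[0,0,0.015,0]]]'

```text
time: 10.92
ee_pos: [0.5937, -0.0417, 0.1436]
tcp_rot: [179.9, -0.0, 84.8]
wrist_force: [0.3, -0.5, -1.2]
opening: 0.0089
grasp_force: 52.9
```

Request:
play_rows --steps '[[[0,0,0.015,0],[0,0,0.015,0],[0,0,0.01,0],[0,0,0.006,0],[0,0,0,0]]]'

```text
time: 11.33
ee_pos: [0.5917, -0.0419, 0.0959]
tcp_rot: [-179.9, 0.0, 84.8]
wrist_force: [1.1, -0.2, 0.3]
opening: 0.0093
grasp_force: 52.9
```

Run:
```python
from h import *
import pickle
o=bot.get_obs();print(o["ee_pos"],o["tcp_rot"],o["wrist_force"])
s=bot.camera("side");c=bot.camera("wrist");pickle.dump((c,s,o),open("w6.pkl","wb"))
x,y=proj(s,(.592,-.04,.06)).astype(int);B=s["img"][y-35:y+35,x-35:x+35]
cv2.imwrite("pics/w6.png",np.hstack([cv2.resize(c["img"][100:300,220:420],(400,400),interpolation=cv2.INTER_CUBIC),cv2.resize(B,(400,400),interpolation=cv2.INTER_CUBIC)]))
```

```text
[ 0.5917 -0.0419  0.0959] [-179.8539    0.0032   84.762 ] [ 1.1292 -0.1816  0.2518]
```

View pics/w6.png

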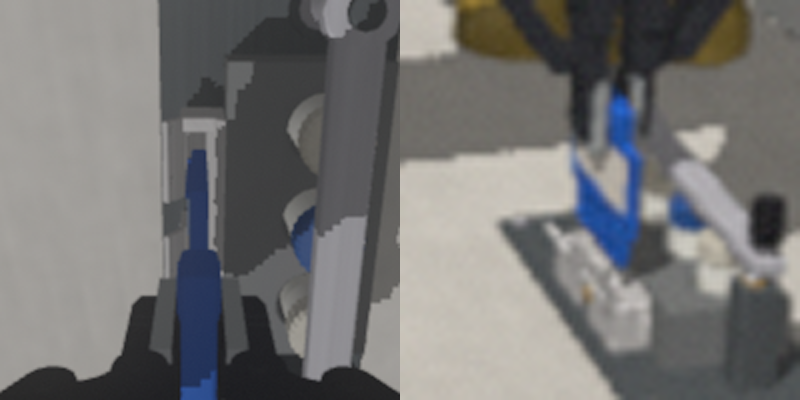

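The holder is above the mouth. It looks slightly nearer the back wall, so I'll check it numerically.

Run:
```python
from h import *
import pickle
c,s,o=pickle.load(open("w6.pkl","rb"))
p=o["ee_pos"];psi=np.radians(-5.3);e=np.array([np.cos(psi),np.sin(psi)]);n=np.array([-np.sin(psi),np.cos(psi)])
f=lambda u,v,z:onz(c,220+u/2,100+v/2,z)[:2]-p[:2]
for t,a,z in[("lip far",(165,123),.035),("lip near",(162,272),.035),("cheek far back corner",(222,123),.028),("cheek front",(182,120),.028),("backwall in",(208,200),.032),("plate far end, shoulder",(197,150),.0625),("plate mid",(199,230),.09)]:
    d=f(*a,z);print(t,"x",d@e,"y",d@n)
h=cv2.cvtColor(c["img"],cv2.COLOR_BGR2GRAY)
for v in(165,180,190,205,220): print(v,h[v,295:340])
```

```text
lip far x -0.012175184631675986 y 0.041540060402884015
lip near x -0.014630545279985424 y -0.020877778386359555
cheek far back corner x 0.00954142758645299 y 0.04006353124390988
cheek front x -0.005993713285461124 y 0.04123572316470097
backwall in x 0.004224600776321689 y 0.009677902369206327
plate far end, shoulder x -4.8530411795437645e-05 y 0.03833802883691347
plate mid x 0.0006319132492552638 y 0.021365848301645743
165 [155 155 155 155 145 127 136 148 130  99  96 102 101  99  99  99 122 141
 142 144 141 141 140 141 139 139 140 142 145 147 149 147 143 119  87  88
  89  84  71  66  65  65  66  65  64]
180 [154 154 155 155 155 134 131 150 136 111 100 102 101  99  99  99  98 105
  96  69  62  54  55  55  55  53  55  53 107 139 144 144 142 120  87  88
  89  83  69  65  65  66  65  64  64]
190 [152 152 152 153 153 133 130 151 141 114  98 102 101  98  98  98  97  86
  64  55  55  55  54  54  55  54  54  53  74 121 144 144 121  85  87  88
  90  79  64  66  66  65  65  64  64]
205 [153 154 153 152 152 136  97  79  78  77  77  78  78  78  80  82  84  79
  84  81  62  57  57  57  56  56  56  56  54 113 144 143 140 119  88  89
  86  75  65  65  64  64  64  64  64]
220 [154 154 154 154 154 148 132 137 147 125  98 100 101  99  97  98  98 103
 104  83  62  57  57  56  56  56  56  55  66 117 144 122  84  86  88  89
  84  69  64  64  64  65  64  64  63]
```

Lip is 13.5 mm in front of the holder (13 expected), so it's centred. Lowering.

Request:
play_rows --steps '[[[0,0,0.003,0],[0,0,0.003,0],[0,0,0.003,0],[0,0,0.003,0],[0,0,0.003,0]]]'

```text
time: 11.85
ee_pos: [0.5923, -0.0424, 0.0825]
tcp_rot: [180.0, 0.0, 84.7]
wrist_force: [-0.1, -0.7, 0.3]
opening: 0.0094
grasp_force: 52.9
```

Request:
play_rows --steps '[[[0,0,0.001,0],[0,0,0.001,0],[0,0,0.001,0],[0,0,0.001,0],[0,0,0.001,0]]]'

```text
time: 12.27
ee_pos: [0.5924, -0.0424, 0.0778]
tcp_rot: [180.0, -0.0, 84.7]
wrist_force: [0.7, 0.2, -0.8]
opening: 0.0089
grasp_force: 52.9
```

Request:
play_rows --steps '[[[0,0,0.001,0],[0,0,0.001,0],[0,0,0.001,0],[0,0,0.001,0],[0,0,0.001,0]]]'

```text
time: 12.68
ee_pos: [0.5921, -0.0423, 0.0729]
tcp_rot: [-180.0, 0.0, 84.7]
wrist_force: [-2.2, -0.0, 0.7]
opening: 0.0092
grasp_force: 53.1
```

Request:
play_rows --steps '[[[0,0,0.001,0],[0,0,0.001,0],[0,0,0.001,0],[0,0,0.001,0],[0,0,0,0]]]'

```text
time: 13.1
ee_pos: [0.5921, -0.0423, 0.0684]
tcp_rot: [-180.0, 0.0, 84.7]
wrist_force: [-1.6, 0.8, -0.4]
opening: 0.0093
grasp_force: 53.0
```

Request:
play_rows --steps '[[[0,-0.0004,0.001,0],[0,0,0.001,0],[0,0,0.001,0],[0,0,0.001,0],[0,0,0.001,0]]]' --squeeze 80

```text
time: 13.52
ee_pos: [0.5921, -0.0423, 0.0643]
tcp_rot: [180.0, -0.0, 84.7]
wrist_force: [-2.7, 0.3, 6.8]
opening: 0.0085
grasp_force: 83.3
```

Request:
play_rows --steps '[[[0,0,0.0005,0],[0,0,0.0005,0],[0,0,0.0005,0],[0,0,0,0],[0,0,0,0]]]'

```text
time: 13.93
ee_pos: [0.5921, -0.0423, 0.0629]
tcp_rot: [179.9, -0.0, 84.7]
wrist_force: [-3.1, -0.2, 6.3]
opening: 0.0082
grasp_force: 83.4
```

Spring engaged. Pressing on until the shoulders meet the cheeks.

Request:
play_rows --steps '[[[0,-0.0003,0.0005,0],[0,0,0.0005,0],[0,0,0.0005,0],[0,0,0,0],[0,0,0,0]]]'

```text
time: 14.35
ee_pos: [0.5921, -0.0423, 0.0616]
tcp_rot: [179.9, -0.0, 84.7]
wrist_force: [-2.3, -0.3, 7.0]
opening: 0.0084
grasp_force: 83.5
```

Request:
play_rows --steps '[[[0,0,0.0005,0],[0,0,0.0005,0],[0,0,0.0005,0],[0,0,0,0],[0,0,0,0]]]'

```text
time: 14.77
ee_pos: [0.5922, -0.0423, 0.0612]
tcp_rot: [179.9, -0.0, 84.7]
wrist_force: [-5.1, -0.8, 13.2]
opening: 0.0086
grasp_force: 84.6
```

Request:
play_rows --steps '[[[0,-0.0003,0.0005,0],[0,0,0.0005,0],[0,0,0,0],[0,0,0,0],[0,0,0,0]]]'

```text
time: 15.18
ee_pos: [0.5923, -0.0423, 0.061]
tcp_rot: [179.8, -0.0, 84.7]
wrist_force: [-7.0, 0.8, 19.7]
opening: 0.0086
grasp_force: 85.4
```

Run:
```python
from h import *
o=bot.get_obs();print(o["ee_pos"],o["wrist_force"],o["torque"])
s=bot.camera("side");c=bot.camera("wrist")
x,y=proj(s,(.592,-.04,.05)).astype(int);B=s["img"][y-35:y+35,x-35:x+35]
cv2.imwrite("pics/w7.png",np.hstack([cv2.resize(c["img"][100:300,220:420],(400,400),interpolation=cv2.INTER_CUBIC),cv2.resize(B,(400,400),interpolation=cv2.INTER_CUBIC)]))
```

```text
[ 0.5923 -0.0423  0.061 ] [-6.9848  0.7662 19.7056] [ 0.1735  1.5447 -0.0331]
```

View pics/w7.png

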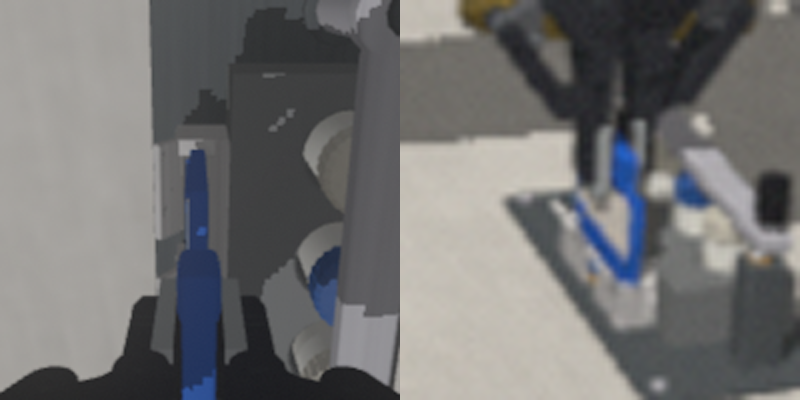

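The shoulders rest on the cheeks with 20 N reaction. The height matches home (0.0597 + 0.002 m), the bar is shut and the label faces out. Handing in.

```bash
python3 -c "
from workcell import bot
print(bot.job_done())"
```

```text
the job is handed in; nothing more can be done
None
```

I shut the keeper bar onto its stop, pushed the blue holder fully home with its label outward, and handed the job in with the gripper still pressing it down at about 20 N; no verdict was shown.

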